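# Lay out the sampling tray around the bottle and the beaker

### The job

Lay out the grey tray for the next sampling run with the four things that lie on the bench to its right: the glass Petri dish goes in the field between the blue-capped bottle and the large beaker that already stand on the tray, the blue tube stands upright in the field in front of the bottle (nearer to you), the red pipette bulb lies (neck any way) in the field in front of the beaker, and the red stopper stands, the way up it stands now, in the middle of the dish's lid. Set each thing in the middle of its field, let nothing drop, and do not shift or knock over the bottle, the beaker or the other things on the bench.

Things in the scene. Friction and masses are not known exactly. Their poses are not given: they have to be found in the camera images.
- tray: Flat grey tray fixed on the bench, 220 (x) by 320 mm (y), rim 9 mm high, lugs at the ends. Origin: centre of underside, z up; x points away from the robot, y left (yaw +-0.2 rad). Floor 4 mm thick; 2 mm ribs part six 100 mm fields: centres x = -50, 50, y = -100, 0, 100 mm. Bottle and beaker stand in its rear row (x = 50) at y = -100 and 100, either way; in front of each: same y, x = -50.
- bottle: Upright clear bottle with a blue screw cap, 63 mm in diameter, 141 mm high, loose, standing in an end field of the tray's rear row. Origin: centre of the underside, z up. Do not move it.
- beaker: Upright large glass beaker, 73 x 70 mm, 94 mm high, loose, standing in the other end field of the tray's rear row. Origin: centre of the underside, z up. Do not move it.
- dish: Round flat glass dish, lid on, loose on the bench right of the tray. 64 mm wide and 16 mm high as seen, but the fingers meet it at 58 mm diameter and between 0 and 12 mm above its underside, and what stands on it rests at 12 mm. 60 g. Origin: centre of underside, z up. Grasp across the diameter, fingertips 3 to 6 mm above its underside.
- tube: Blue capped plastic tube standing upright, 25 mm in diameter, 68 mm high, 30 g, loose on the bench to the right of the tray. Origin: centre of the underside, z up. Grasp across the diameter at half height.
- bulb: Red rubber pipette bulb lying on the bench right of the tray: a firm ball 55 mm in diameter with a short neck; 55 mm (x) by 75 mm (y) by 55 mm high, 60 g. Origin: under the middle of that outline, z up. The ball's centre is at y = +9.5 mm, z = 27 mm; the neck points along -y. A small flat foot (18 mm) under the ball keeps it from rolling. Grasp the ball across x at 27 mm height.
- stopper: Red rubber stopper standing on its narrow end, 25 mm in diameter at the top, narrower at the foot, 24 mm high, 12 g, loose on the bench to the right of the tray. Origin: centre of the underside (narrow end), z up. Grasp across the diameter. When it stands on the dish its origin is 12 mm above the dish's.
- beaker_small: Bystander: small glass beaker, 46 x 50 mm, 64 mm high, to the right of the loose things. Origin: centre of the underside. Leave alone.
- beaker_left: Bystander: glass beaker, 53 x 51 mm, 72 mm high, to the left of the tray. Origin: centre of the underside. Leave alone.
- pen: Bystander: white marker pen with a black cap, 13 x 133 x 14 mm, lying along its y, to the left of the tray. Origin: centre of the underside. Leave alone.
There are look-alikes about, which are no part of the job. What is shaped like the tube but pink is not meant.

How it is judged:
By the outcome, as a careful person would: the job done as asked, in the order asked, and still so for the second after the job is handed in, with the robot touching nothing.
It also fails if it takes over 117 s, if anything falls off the work surface, if the arm or the gripper's body presses on something with over 40 N, if the wrist force passes 120 N, or if a joint passes its speed limit or range.

### The arm

A 6-joint arm with a two-finger parallel gripper is mounted at the origin on a cart in front of the work surface, level with it; the furniture and walls round the work are solid. World frame = base frame: x ahead of the robot, y to its left, z up, the work surface at z = 0. Lengths are in m, angles in rad, forces in N, time in s.
With the tool pointing down it reaches from about 0.35 to 0.975 m from the base axis. Payload 17.4 kg.
Tool frame: the origin (TCP) lies between the finger pads; the fingertips stand 25 mm ahead of it and the grasp point (between the pads) lies 6 mm ahead of it; z points along the fingers, y is the line along which they close (so a half turn about z gives the same grasp; the last joint's range is limited). The gripper opens to 85 mm and grips with 20 to 120 N. Pads are 22 mm wide; open, the fingers measure 114 mm over their backs; the gripper's body (76 mm by 85 mm) begins 54 mm behind the grasp point. The pads swing forward as they close: fully open they stand 13 mm farther back than shut.
Start: joints at [1.096, 0.116, 1.442, -0, 1.584, -0.038], TCP at [0.286, 0.612, 0.256] pointing down, gripper open.
Joint ranges: [-2.83, 2.83], [-0.83, 2.19], [0.07, 2.5], [-1.14, 4.28], [0.01, 3], [-2.97, 2.97]. Speed limits (rad/s): [1.89, 1.89, 2.22, 3.14, 3.14, 3.14].

### API

Orientations are given as a unit quaternion [w, x, y, z].
In Python, from plant import ctrl, optics gives the robot as it stands.
- The arm moves only by the tool move_arm, never from a script. Its argument "targets" is a list of rows, each a list of 2 entries, a list of its own where there are three numbers: the shift along the tool's x, y, z in m, then the turn, a rotation vector about the tool's x, y, z in degrees. A call has 1 to 12 rows; each row is the pose to reach, as a shift and turn from the pose commanded when the call began, along the tool's axes at that moment; what a row does not reach only later rows make up. A row lasts 1/8 s, in which the tool goes at most 62.5 mm and 10.7 degrees, less where a joint would pass 70% of its speed; a pose out of reach is approached as far as the arm can. A call with a gripper value outside its range is refused whole. "hand" is the finger opening in m, from 0 to 0.0854, set as the call begins (left out, the last holds). The fingers move at their own pace and stop on an object; "squeeze" is the grip in N (left out, the last holds). Time passes only in rows, so rows that repeat a pose let the fingers close. It gives the time, the measured TCP pose, the force, the opening and the grip force at its end, in the units of the state.
- ctrl.sense(): the state, without advancing time (a new reading comes with each control period).
- optics.camera(name): name is "side" or "top"; returns the picture (384x512x3 uint8, red, green, blue); there is no depth.
- optics.camera_model(name): a dict with "fx", "fy", "cx", "cy" (pixels), "D" ([k1, k2, p1, p2, k3] as OpenCV has them; the pictures are not rectified), "world_to_cam" (4x4, takes a point from world to camera coordinates). Camera axes: x right, y up, looking along -z (the intrinsics and any distortion apply to the point x, -y, -z); pixel columns grow to the right and rows downward; lengths in m; the calibration is good to about 2 mm. A picture is of the moment at which its call begins. camera_model takes no time and is no camera call.
- ctrl.job_done(): hands the job in; it is judged then, once.
The state is a dict: "t": time; "joint_positions": joint angles; "dq": joint speeds; "tau": joint torques, N m; "tool_pos": TCP position; "tcp_rot": TCP orientation; "ft_force": force on the tool from outside, world axes, zero at the start; "wrist_torque": the same for the moment, N m; "grip_width": opening from 0.0 (shut) to 1.0 (fully open); "gripper_force": force on a finger pad.
Only numpy, scipy, OpenCV 4.12 (cv2) and the standard library are available. Lean on these libraries where they do the work, as an engineer would, in place of code of your own. Each camera call takes 0.05 s, during which the arm holds its last target. There are 200 camera calls.

## Working session

There is one attempt and no reset: what is moved stays moved. The work goes in short steps, Python scripts to look and compute and a tool call to move; the robot and the scene stay as the last step left them, time stands still between calls to the robot, and variables do not carry over. Pictures are saved under pics/ and viewed, at most 14 in all, crops included, and the job is handed in when it is done.

Besides the shell and the picture viewer there is one more tool, called as name([rows], argument=value, ...), one row to a line, values as JSON. move_arm: Moves the arm, as the interface text tells. Its arguments: {"type":"object","properties":{"targets":{"type":"array"},"hand":{"type":"number"},"squeeze":{"type":"number"}},"required":["targets"]}

```bash
ls; mkdir -p pics
python3 - <<'E'
from plant import ctrl, optics
import cv2
for n in("top","side"):
    im=optics.camera(n); cv2.imwrite(f"pics/{n}0.png",im[:,:,::-1].copy())
    m=optics.camera_model(n); print(n,{k:(v if k!="world_to_cam" else [[round(float(a),4) for a in r] for r in v]) for k,v in m.items()})
s=ctrl.sense(); print(s)
E
```

```text
pics
top {'fx': 433.05433409064796, 'fy': 433.05433409064796, 'cx': 253.00461555594822, 'cy': 191.45396328533275, 'D': array([0.03344414, 0.        , 0.        , 0.        , 0.        ]), 'world_to_cam': [[-0.0098, -0.9999, -0.014, 0.0873], [0.9887, -0.0118, 0.1491, -0.4884], [-0.1493, -0.0123, 0.9887, -1.6902], [0.0, 0.0, 0.0, 1.0]]}
side {'fx': 411.2518986536381, 'fy': 411.2518986536381, 'cx': 256.2395100591081, 'cy': 185.81031180946934, 'D': array([0.03169388, 0.        , 0.        , 0.        , 0.        ]), 'world_to_cam': [[0.8644, -0.5029, 0.0015, -0.405], [0.3005, 0.5189, 0.8003, -0.2375], [-0.4032, -0.6913, 0.5996, -1.2071], [0.0, 0.0, 0.0, 1.0]]}
{'t': 0.1, 'joint_positions': array([ 1.09620689e+00,  1.16414631e-01,  1.44216581e+00,  4.03384275e-07,
        1.58401268e+00, -3.77681463e-02]), 'dq': array([ 0.00161793, -0.0011428 , -0.00255542, -0.000422  , -0.00201955,
       -0.00065103]), 'tau': array([ 1.34296217e-03, -7.33662128e+01, -6.33793831e+01, -1.24046669e-04,
        5.36305291e-03, -5.09391236e-05]), 'tool_pos': array([0.28549101, 0.61149911, 0.25567204]), 'tcp_rot': array([-1.26947379e-04,  2.16678273e-01,  9.76242939e-01, -4.83858046e-04]), 'ft_force': array([-0.85790367,  0.03050941, -0.33532533]), 'wrist_torque': array([ 0.00972161,  0.01987569, -0.04672865]), 'gripper_force': 0.0, 'grip_width': 1.0015400506188923}
```

View pics/top0.png

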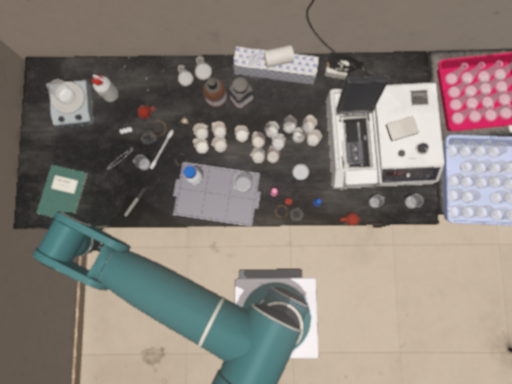

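View pics/side0.png

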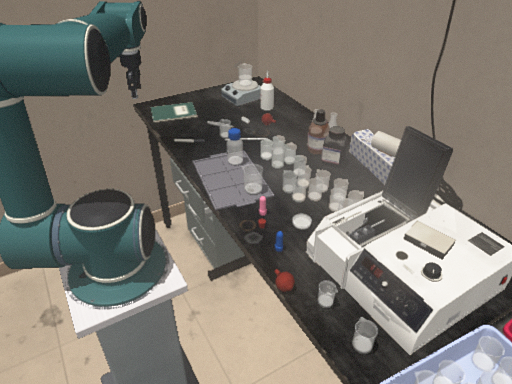

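The top view shows the tray around (217,193), the bottle at (190,174), the beaker at (243,183), the dish at (301,172), the pink tube at (274,191), the stopper at (288,201), the blue tube at (318,202) and the bulb at (350,218). The side view shows the dish at (301,221), the blue tube at (279,241), the bulb at (285,281) and the stopper at (263,224).

```bash
cat > h.py <<'E'
import numpy as np, cv2
from plant import ctrl, optics
def K(m): return np.array([[m["fx"],0,m["cx"]],[0,m["fy"],m["cy"]],[0,0,1.]])
def ray(n,uv):
    m=optics.camera_model(n); T=np.array(m["world_to_cam"])
    p=cv2.undistortPoints(np.array([[uv]],float),K(m),np.array(m["D"]))[0,0]
    R=T[:3,:3]; return -R.T@T[:3,3], R.T@np.array([p[0],-p[1],-1])
def plane(n,uv,z):
    c,d=ray(n,uv); return c+d*(z-c[2])/d[2]
def proj(n,P):
    m=optics.camera_model(n); T=np.array(m["world_to_cam"]); q=T[:3,:3]@np.array(P,float)+T[:3,3]
    return cv2.projectPoints(np.array([[q[0],-q[1],-q[2]]]),np.zeros(3),np.zeros(3),K(m),np.array(m["D"]))[0][0,0]
def tri(uv1,uv2):
    c1,d1=ray("top",uv1); c2,d2=ray("side",uv2)
    A=np.stack([d1,-d2],1); s=np.linalg.lstsq(A,c2-c1,rcond=None)[0]
    a,b=c1+d1*s[0],c2+d2*s[1]; return (a+b)/2, np.linalg.norm(a-b)
def blobs(im,kind,amin=6):
    h=cv2.cvtColor(im,cv2.COLOR_RGB2HSV); H,S,V=cv2.split(h)
    m={"blue":(H>100)&(H<128)&(S>140)&(V>60),"red":((H<8)|(H>170))&(S>140)&(V>70),
       "pink":((H>150)&(S>60)&(V>150))}[kind].astype(np.uint8)
    n,l,st,c=cv2.connectedComponentsWithStats(m)
    return [(c[i].round(1).tolist(),st[i].tolist()) for i in range(1,n) if st[i][4]>=amin]
E
python3 - <<'E'
from h import *
for n,(r0,r1,c0,c1),k in(("top",(155,235,165,390),3.5),("side",(120,310,180,380),3)):
    im=cv2.imread(f"pics/{n}0.png"); 
    cv2.imwrite(f"pics/{n}0c.png",cv2.resize(im[r0:r1,c0:c1],None,fx=k,fy=k,interpolation=cv2.INTER_CUBIC))
    for q in("blue","red","pink"): print(n,q,blobs(im[:,:,::-1].copy(),q))
E
```

```text
top blue [([189.3, 171.5], [184, 167, 11, 10, 88]), ([317.2, 201.8], [314, 199, 7, 7, 31])]
top red [([467.0, 83.4], [438, 52, 74, 79, 1467]), ([509.0, 74.1], [506, 70, 6, 8, 27]), ([475.1, 79.2], [471, 74, 7, 10, 33]), ([491.7, 77.2], [490, 75, 4, 5, 15]), ([96.2, 81.1], [92, 79, 10, 5, 34]), ([509.4, 88.2], [507, 84, 5, 8, 19]), ([462.0, 92.9], [460, 89, 5, 8, 20]), ([493.1, 91.1], [490, 88, 7, 7, 28]), ([477.8, 92.6], [476, 91, 4, 4, 11]), ([496.6, 104.0], [494, 100, 7, 8, 32]), ([479.3, 105.9], [476, 102, 7, 8, 26]), ([144.2, 111.5], [138, 106, 16, 12, 123]), ([288.1, 201.0], [285, 199, 7, 5, 30]), ([350.9, 218.8], [340, 213, 19, 12, 136])]
top pink [([501.0, 54.2], [491, 52, 21, 6, 81]), ([475.4, 92.4], [438, 55, 74, 76, 3471]), ([273.8, 191.6], [271, 188, 7, 8, 45])]
side blue [([233.4, 132.4], [229, 128, 11, 12, 82]), ([278.6, 241.0], [275, 231, 8, 20, 114])]
side red [([266.9, 79.9], [264, 78, 7, 5, 28]), ([266.9, 115.8], [265, 114, 5, 4, 12]), ([261.6, 221.5], [258, 219, 8, 8, 37]), ([284.0, 279.8], [275, 269, 19, 21, 263]), ([503.9, 279.7], [502, 277, 5, 7, 17]), ([508.0, 329.6], [503, 319, 9, 22, 128])]
side pink [([262.2, 204.9], [259, 196, 7, 19, 103]), ([508.0, 328.0], [504, 319, 8, 19, 81])]
```

View pics/top0c.png

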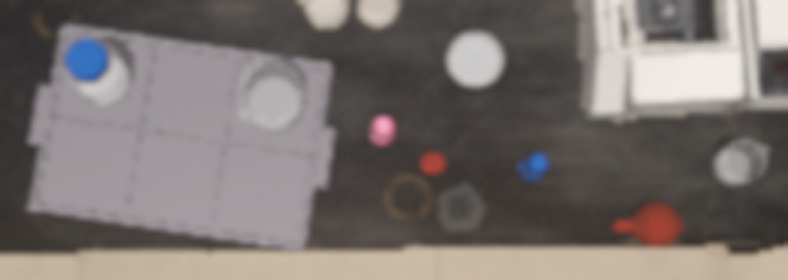

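View pics/side0c.png

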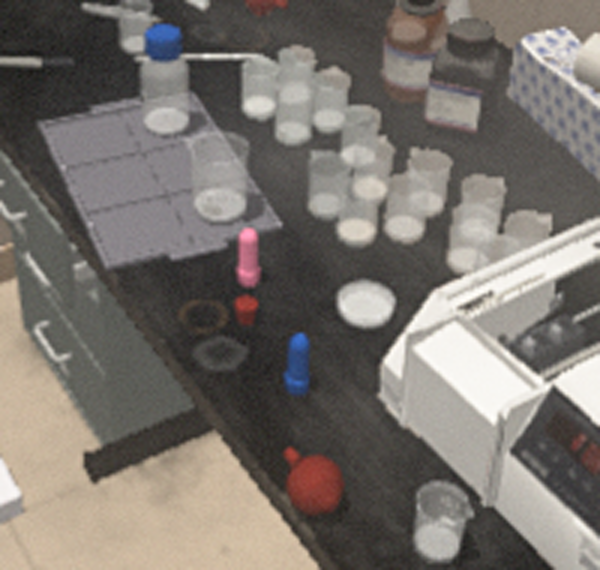

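The top crop puts the tray corners at about (62,24), (333,62), (303,247) and (27,212). The bottle is in the left (+y) rear field and the beaker in the right one. The dish is at (475,59), and the bulb at (655,223) with its neck pointing left (+y). The side crop shows the blue tube standing at (298,365), the stopper at (246,310) and the bulb ball at (315,485).

Run:
```python
from h import *
im={n:cv2.imread(f"pics/{n}0.png")[:,:,::-1].copy() for n in("top","side")}
# tray: grey mask in top
h=cv2.cvtColor(im["top"],cv2.COLOR_RGB2HSV)
m=np.zeros(h.shape[:2],np.uint8); m[155:232,165:268]=(h[155:232,165:268,2]>95)&(h[155:232,165:268,1]<70)
m=cv2.morphologyEx(m,cv2.MORPH_CLOSE,np.ones((3,3)));m=cv2.morphologyEx(m,cv2.MORPH_OPEN,np.ones((3,3)))
c=max(cv2.findContours(m,0,1)[0],key=cv2.contourArea)[:,0]
W=np.array([plane("top",p,.009)[:2] for p in c])
r=cv2.minAreaRect((W*1000).astype(np.float32)); print("rect",r)
# lines on front and rear edges
a=r[2]; yaw0=np.deg2rad(((a+45)%90)-45); R=np.array([[np.cos(yaw0),-np.sin(yaw0)],[np.sin(yaw0),np.cos(yaw0)]])
L=(W-np.array(r[0])/1000)@R
for nm,s in(("front",-1),("rear",1)):
    e=L[(abs(L[:,1])<.13)&(s*L[:,0]>.09)]; f=np.polyfit(e[:,1],e[:,0],1); print(nm,f,len(e))
for s in(-1,1):
  for q in(-1,1):
    e=L[(q*L[:,0]>.065)&(q*L[:,0]<.1)&(s*L[:,1]>.12)]; print("end",s,q,e[:,1].mean().round(4),e[:,1].std().round(4))
print("yaw0",yaw0)
# tray corners in side (crop px -> full)
for p in((40,125),(200,92),(282,222),(110,267)): print("sidecorner",plane("side",(p[0]/3+180,p[1]/3+120),.009).round(3))
for p in((62,24),(333,62),(303,247),(27,212)): print("topcorner",plane("top",(p[0]/3.5+165,p[1]/3.5+155),.009).round(3))
# dish
for n,(r0,r1,c0,c1) in(("top",(160,184,288,316)),("side",(208,234,288,316))):
    v=im[n][r0:r1,c0:c1].min(2); mm=(v>110).astype(np.uint8)
    k=max(cv2.findContours(mm,0,1)[0],key=cv2.contourArea); 
    e=cv2.fitEllipse(k); uv=np.array(e[0])+[c0,r0]; x,y,w,hh=cv2.boundingRect(k)
    print("dish",n,uv,e[1],(x+c0,y+r0,w,hh),[plane(n,uv,z).round(4) for z in(.008,.015)])
for nm,a,b,zz in(("tube",(317.2,201.8),(278.6,241.0),.034),("stop",(288.1,201),(261.6,221.5),.014),("bulb",(353,219),(285,281),.027)):
    print(nm,tri(a,b),plane("top",a,zz).round(4),plane("side",b,zz).round(4))
# ball by largest inscribed circle
for n in("top","side"):
    H=cv2.cvtColor(im[n],cv2.COLOR_RGB2HSV); q=(((H[...,0]<10)|(H[...,0]>168))&(H[...,1]>110)&(H[...,2]>50)).astype(np.uint8)
    box=(208,235,335,366) if n=="top" else (262,300,268,300)
    q=q[box[0]:box[1],box[2]:box[3]]; q=cv2.resize(q*255,None,fx=4,fy=4,interpolation=cv2.INTER_CUBIC)>127
    d=cv2.distanceTransform(q.astype(np.uint8),2,5); pk=np.argwhere(d>d.max()-.6).mean(0)
    uv=((pk[1]+.5)/4-.5+box[2],(pk[0]+.5)/4-.5+box[0]); print("ball",n,uv,d.max()/4,plane(n,uv,.027).round(4))
    k=np.argwhere(q); cc=((k[:,1].mean()+.5)/4-.5+box[2],(k[:,0].mean()+.5)/4-.5+box[0]); print(" centroid",cc,k.min(0)/4,k.max(0)/4, plane(n,cc,.027).round(4))
```

```text
rect ((476.4483947753906, 230.71490478515625), (408.9995422363281, 282.3380126953125), 89.33055877685547)
front [ 0.03742558 -0.12704391] 136
rear [0.09663766 0.11975184] 79
end -1 -1 -0.1499 0.0019
end -1 1 -0.1664 0.0084
end 1 -1 0.1509 0.0176
end 1 1 0.1461 0.0128
yaw0 -0.011683953492450138
sidecorner [0.408 0.393 0.009]
sidecorner [0.631 0.359 0.009]
sidecorner [0.574 0.055 0.009]
sidecorner [0.36  0.083 0.009]
topcorner [0.62  0.369 0.009]
topcorner [0.571 0.052 0.009]
topcorner [0.355 0.089 0.009]
topcorner [0.399 0.407 0.009]
dish top [300.2124052  171.42151833] (15.57712459564209, 16.233243942260742) (292, 164, 17, 16) [array([ 0.5741, -0.111 ,  0.008 ]), array([ 0.5727, -0.1103,  0.015 ])]
dish side [301.43765831 220.75098038] (14.959761619567871, 18.871681213378906) (292, 213, 20, 16) [array([ 0.5766, -0.1108,  0.008 ]), array([ 0.5717, -0.1171,  0.015 ])]
tube (array([ 0.44584773, -0.17294384,  0.03223973]), np.float64(0.0008319430306119555)) [ 0.4452 -0.1725  0.034 ] [ 0.4452 -0.1745  0.034 ]
stop (array([ 0.45289143, -0.05879975,  0.01951659]), np.float64(0.0027546574641812357)) [ 0.4523 -0.0586  0.014 ] [ 0.4575 -0.0539  0.014 ]
bulb (array([ 0.3766227 , -0.31159855,  0.03260467]), np.float64(0.0023803980668489866)) [ 0.376  -0.3123  0.027 ] [ 0.3806 -0.3081  0.027 ]
ball top (np.float64(352.0), np.float64(218.525)) 6.0 [ 0.3779 -0.3084  0.027 ]
 centroid (np.float64(350.6464814814815), np.float64(218.73388888888888)) [5. 5.] [16.75 24.75] [ 0.3772 -0.3031  0.027 ]
ball side (np.float64(284.65625), np.float64(281.03125)) 9.037599 [ 0.3797 -0.3077  0.027 ]
 centroid (np.float64(283.90791015625), np.float64(280.35478515625)) [7. 6.] [29.75 26.75] [ 0.3792 -0.3047  0.027 ]
```

```bash
cat >> h.py <<'E'
from scipy.spatial.transform import Rotation as Ro
def go(xyz,head):
    """shift (mm, tool axes) and turn (deg) to TCP xyz, tool down, y-axis heading head deg"""
    s=ctrl.sense(); q=s["tcp_rot"]; R0=Ro.from_quat([q[1],q[2],q[3],q[0]])
    a=np.deg2rad(head); y=np.array([np.cos(a),np.sin(a),0]); z=np.array([0,0,-1.]); R1=Ro.from_matrix(np.stack([np.cross(y,z),y,z],1))
    print("shift mm",(R0.inv().apply(np.array(xyz)-s["tool_pos"])*1000).round(1),"turn",np.rad2deg((R0.inv()*R1).as_rotvec()).round(2))
def st():
    s=ctrl.sense(); q=s["tcp_rot"]; y=Ro.from_quat([q[1],q[2],q[3],q[0]]).as_matrix()[:,1]
    print("t",round(s["t"],2),"pos",s["tool_pos"].round(4),"yhead",np.rad2deg(np.arctan2(y[1],y[0])).round(2),"F",s["ft_force"].round(1),"w",round(s["grip_width"],3),"g",round(s["gripper_force"],1))
E
cat > tray.py <<'E'
from h import *
# tray edges: steepest gradient across each predicted edge, top view, z=9mm
def fit(f,c=(.486,.228),yaw=-.155):
    g=cv2.cvtColor(cv2.imread(f),cv2.COLOR_BGR2GRAY).astype(np.float32)
    for it in range(3):
        R=np.array([[np.cos(yaw),-np.sin(yaw)],[np.sin(yaw),np.cos(yaw)]]); L=[]
        def edge(s,ax,pos):
            n=np.eye(2)[ax]; t=np.eye(2)[1-ax]; offs=np.arange(-.02,.0201,.001); out=[]
            for u in pos:
                uv=np.array([proj("top",[*(np.array(c)+R@(t*u+n*s*((.11,.16)[ax]+o))),.009]) for o in offs],np.float32)
                v=cv2.GaussianBlur(cv2.remap(g,uv[None,:,0],uv[None,:,1],cv2.INTER_LINEAR),(5,1),0)[0]
                d=np.abs(np.gradient(v)); k=d.argmax(); w=d[max(0,k-4):k+5]; o=(offs[max(0,k-4):k+5]*w).sum()/w.sum(); out.append((u,s*((.11,.16)[ax]+o)))
            return np.array(out)
        P=np.arange(-.14,.141,.01)
        fr,re=edge(-1,0,P),edge(1,0,P[abs(P)<.055])
        q=np.concatenate([np.arange(-.095,-.06,.005),np.arange(.065,.1,.005)])
        ri,le=edge(-1,1,q),edge(1,1,q)
        F=[np.polyfit(e[:,0],e[:,1],1) for e in(fr,re,ri,le)]
        med=[np.median(e[:,1]) for e in(fr,re,ri,le)]
        dy=np.mean([-F[0][0]*2,-F[1][0]*.5,F[2][0],F[3][0]])*4/4.5
        c=np.array(c)+R@np.array([(med[0]+med[1])/2,(med[2]+med[3])/2]); yaw+=dy
        print("slopes",[round(float(a[0]),3) for a in F],"edges",np.round(med,4),"c",c.round(4),"yaw",round(yaw,4))
    return c,yaw
if __name__=="__main__":
    c,yaw=fit("pics/top0.png")
    R=np.array([[np.cos(yaw),-np.sin(yaw)],[np.sin(yaw),np.cos(yaw)]])
    for nm,p in(("dish",(.05,0)),("tube",(-.05,.1)),("bulb",(-.05,-.1)),("bottle",(.05,.1)),("beaker",(.05,-.1))): print(nm,(c+R@p).round(4))
E
python3 tray.py
python3 - <<'E'
from h import *
st(); go((.573,-.112,.25),-9)
for n,b,z in(("top",(351,219),0),):pass
nk=[plane("top",(625/3.5+165-.36,226/3.5+155-.36),.027),plane("side",(291/3+180-.33,456/3+120-.33),.027)]; print("neck",nk)
E
```

```text
t 0.1 pos [0.2855 0.6115 0.2557] yhead 64.97 F [-0.9  0.  -0.3] w 1.002 g 0.0
shift mm [-566.6 -533.9    6.2] turn [-5.000e-02  4.000e-02  7.397e+01]
neck [array([ 0.37556511, -0.27376064,  0.027     ]), array([ 0.3787241 , -0.26853475,  0.027     ])]Traceback (most recent call last):
  File "tray.py", line 25, in <module>
    c,yaw=fit("pics/top0.png")
          ~~~^^^^^^^^^^^^^^^^^
  File "tray.py", line 17, in fit
    ri,le=edge(-1,1,q),edge(1,1,q)
                       ~~~~^^^^^^^
  File "tray.py", line 10, in edge
    uv=np.array([proj("top",[*(np.array(c)+R@(t*u+n*s*((.11,.16)[ax]+o))),.009]) for o in offs],np.float32)
                 ~~~~^^^^^^^^^^^^^^^^^^^^^^^^^^^^^^^^^^^^^^^^^^^^^^^^^^^^^^^^^^^
  File "h.py", line 11, in proj
    m=optics.camera_model(n); T=np.array(m["world_to_cam"]); q=T[:3,:3]@np.array(P,float)+T[:3,3]
ValueError: time passes only in moves, steps and waits
```

move_arm([
  [[-0.567, -0.534, 0.006], [0, 0, 74]],
  [[-0.567, -0.534, 0.006], [0, 0, 74]],
  [[-0.567, -0.534, 0.006], [0, 0, 74]],
  [[-0.567, -0.534, 0.006], [0, 0, 74]],
  [[-0.567, -0.534, 0.006], [0, 0, 74]],
  [[-0.567, -0.534, 0.006], [0, 0, 74]],
  [[-0.567, -0.534, 0.006], [0, 0, 74]],
  [[-0.567, -0.534, 0.006], [0, 0, 74]],
  [[-0.567, -0.534, 0.006], [0, 0, 74]],
  [[-0.567, -0.534, 0.006], [0, 0, 74]],
  [[-0.567, -0.534, 0.006], [0, 0, 74]],
  [[-0.567, -0.534, 0.006], [0, 0, 74]],
], hand=0.075, squeeze=25)

```text
t: 1.6
tool_pos: [0.563, -0.0874, 0.2504]
tcp_rot: [-0.0, 0.761, 0.649, 0.0]
ft_force: [0.8, 0.5, 0.5]
grip_width: 0.879
gripper_force: 0.0
```

```bash
sed -i 's/dy=np.mean.*/dy=np.mean([-F[1][0],F[2][0],F[3][0]])/; s/edge(-1,0,P)/edge(-1,0,P[P>.02])/' tray.py; python3 tray.py; python3 -c "
from h import *
st(); go((.573,-.112,.07),-9)"
```

```text
slopes [0.009, 0.002, -0.007, -0.006] edges [-0.11    0.1123 -0.1586  0.1646] c [0.4876 0.2308] yaw -0.1601
slopes [0.003, 0.007, -0.002, 0.001] edges [-0.1115  0.1116 -0.1617  0.1616] c [0.4876 0.2307] yaw -0.1627
slopes [-0.001, -0.0, 0.0, 0.001] edges [-0.1117  0.1117 -0.1618  0.1618] c [0.4876 0.2307] yaw -0.1622
dish [0.5369 0.2227]
tube [0.4544 0.3375]
bulb [0.4221 0.1401]
bottle [0.5531 0.3213]
beaker [0.5208 0.124 ]
t 1.6 pos [ 0.563  -0.0874  0.2504] yhead -9.04 F [0.8 0.5 0.5] w 0.879 g 0.0
shift mm [-22.7  13.7 180.4] turn [-0.   -0.01 -0.04]
```

move_arm([
  [[-0.023, 0.014, 0.05], [0, 0, 0]],
  [[-0.023, 0.014, 0.1], [0, 0, 0]],
  [[-0.023, 0.014, 0.15], [0, 0, 0]],
  [[-0.023, 0.014, 0.18], [0, 0, 0]],
  [[-0.023, 0.014, 0.18], [0, 0, 0]],
])

```text
t: 2.22
tool_pos: [0.5717, -0.1099, 0.0681]
tcp_rot: [-0.002, 0.761, 0.649, -0.001]
ft_force: [-0.5, 0.1, 0.3]
grip_width: 0.877
gripper_force: 0.0
```

Run:
```python
from h import *
st()
im=optics.camera("side"); cv2.imwrite("pics/side1.png",im[:,:,::-1]); im2=optics.camera("top"); cv2.imwrite("pics/top1.png",im2[:,:,::-1])
a=cv2.resize(im[150:270,230:380,::-1],None,fx=4,fy=4,interpolation=cv2.INTER_CUBIC)
cv2.imwrite("pics/side1c.png",a)
p=np.array(ctrl.sense()["tool_pos"])
for d in(0,.012,.025): q=proj("side",p-[0,0,d]); print(d,q,((q-[230,150])*4).round(0))
```

```text
t 2.23 pos [ 0.5717 -0.1099  0.0681] yhead -9.03 F [-0.5  0.1  0.3] w 0.877 g 0.0
0 [301.8231671  206.10180674] [287. 224.]
0.012 [301.5710115  208.97112207] [286. 236.]
0.025 [301.3010569  212.04483035] [285. 248.]
```

View pics/side1c.png

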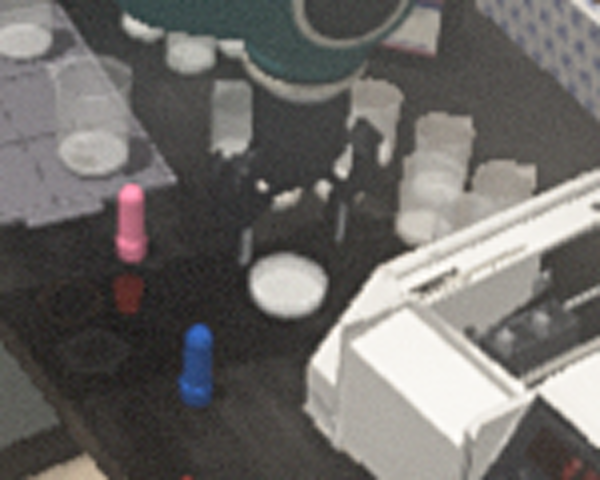

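The side crop shows the open fingertips at about (245,263) and (340,240), straddling the dish at (288,285). The alignment is good, so I'll descend and feel for the bench.

move_arm([
  [[0, 0, 0.015], [0, 0, 0]],
  [[0, 0, 0.028], [0, 0, 0]],
  [[0, 0, 0.034], [0, 0, 0]],
  [[0, 0, 0.036], [0, 0, 0]],
  [[0, 0, 0.036], [0, 0, 0]],
  [[0, 0, 0.036], [0, 0, 0]],
], hand=0.08)

```text
t: 3.08
tool_pos: [0.5732, -0.1102, 0.0349]
tcp_rot: [0.0, 0.761, 0.649, 0.0]
ft_force: [0.2, 0.0, -0.4]
grip_width: 0.934
gripper_force: 0.0
```

move_arm([
  [[0, 0, 0.002], [0, 0, 0]],
  [[0, 0, 0.004], [0, 0, 0]],
  [[0, 0, 0.004], [0, 0, 0]],
  [[0, 0, 0.004], [0, 0, 0]],
])

```text
t: 3.58
tool_pos: [0.5729, -0.1102, 0.0305]
tcp_rot: [0.0, 0.761, 0.649, -0.0]
ft_force: [-0.1, 0.0, 0.8]
grip_width: 0.934
gripper_force: 0.0
```

move_arm([
  [[0, 0, 0.001], [0, 0, 0]],
  [[0, 0, 0.002], [0, 0, 0]],
  [[0, 0, 0.003], [0, 0, 0]],
  [[0, 0, 0.003], [0, 0, 0]],
])

```text
t: 4.08
tool_pos: [0.5729, -0.1101, 0.0274]
tcp_rot: [-0.0, 0.761, 0.649, -0.0]
ft_force: [0.2, 0.1, -0.5]
grip_width: 0.937
gripper_force: 0.0
```

move_arm([
  [[0, 0, 0.001], [0, 0, 0]],
  [[0, 0, 0.002], [0, 0, 0]],
  [[0, 0, 0.002], [0, 0, 0]],
])

```text
t: 4.45
tool_pos: [0.5729, -0.1102, 0.0254]
tcp_rot: [-0.0, 0.761, 0.649, -0.0]
ft_force: [0.3, 0.2, 0.6]
grip_width: 0.934
gripper_force: 0.0
```

move_arm([
  [[0, 0, 0.0015], [0, 0, 0]],
  [[0, 0, 0.003], [0, 0, 0]],
  [[0, 0, 0.004], [0, 0, 0]],
  [[0, 0, 0.004], [0, 0, 0]],
])

```text
t: 4.95
tool_pos: [0.5729, -0.1102, 0.0214]
tcp_rot: [-0.0, 0.761, 0.649, -0.0]
ft_force: [0.2, -0.0, -0.4]
grip_width: 0.934
gripper_force: 0.0
```

move_arm([
  [[0, 0, 0.001], [0, 0, 0]],
  [[0, 0, 0.002], [0, 0, 0]],
  [[0, 0, 0.002], [0, 0, 0]],
])

```text
t: 5.32
tool_pos: [0.5729, -0.1102, 0.0195]
tcp_rot: [-0.0, 0.761, 0.649, -0.0]
ft_force: [0.0, -0.4, 0.2]
grip_width: 0.938
gripper_force: 0.0
```

move_arm([
  [[0, 0, 0.001], [0, 0, 0]],
  [[0, 0, 0.002], [0, 0, 0]],
  [[0, 0, 0.003], [0, 0, 0]],
  [[0, 0, 0.003], [0, 0, 0]],
])

```text
t: 5.82
tool_pos: [0.5729, -0.1101, 0.0164]
tcp_rot: [-0.0, 0.761, 0.649, -0.0]
ft_force: [0.8, 0.1, -0.6]
grip_width: 0.934
gripper_force: 0.0
```

move_arm([
  [[0, 0, -0.005], [0, 0, 0]],
  [[0, 0, -0.009], [0, 0, 0]],
  [[0, 0, -0.009], [0, 0, 0]],
])

```text
t: 6.2
tool_pos: [0.5732, -0.1102, 0.0262]
tcp_rot: [0.0, 0.761, 0.649, 0.0]
ft_force: [-0.1, -1.1, 0.7]
grip_width: 0.935
gripper_force: 0.0
```

move_arm([
  [[0, 0, 0], [0, 0, 0]],
  [[0, 0, 0], [0, 0, 0]],
  [[0, 0, 0], [0, 0, 0]],
  [[0, 0, 0], [0, 0, 0]],
  [[0, 0, 0], [0, 0, 0]],
  [[0, 0, 0], [0, 0, 0]],
], hand=0.05, squeeze=30)

```text
t: 6.95
tool_pos: [0.573, -0.1102, 0.0258]
tcp_rot: [0.0, 0.761, 0.649, 0.0]
ft_force: [-1.0, 1.4, 5.2]
grip_width: 0.664
gripper_force: 31.8
```

move_arm([
  [[0, 0, -0.002], [0, 0, 0]],
  [[0, 0, -0.006], [0, 0, 0]],
  [[0, 0, -0.02], [0, 0, 0]],
  [[0, 0, -0.04], [0, 0, 0]],
  [[0, 0, -0.07], [0, 0, 0]],
  [[0, 0, -0.11], [0, 0, 0]],
  [[0, 0, -0.15], [0, 0, 0]],
  [[0, 0, -0.175], [0, 0, 0]],
  [[0, 0, -0.175], [0, 0, 0]],
])

```text
t: 8.07
tool_pos: [0.5736, -0.1103, 0.204]
tcp_rot: [0.002, 0.761, 0.649, 0.001]
ft_force: [-0.1, 0.5, -1.1]
grip_width: 0.662
gripper_force: 32.1
```

Run:
```python
from h import *
st(); go((.537,.2227,.20),-9.3)
im=optics.camera("side"); cv2.imwrite("pics/side2.png",im[:,:,::-1]); im2=optics.camera("top"); cv2.imwrite("pics/top2.png",im2[:,:,::-1])
p=np.array(ctrl.sense()["tool_pos"])
u=proj("side",p-[0,0,.02]).astype(int); v=proj("top",p).astype(int); print(u,v)
A=[cv2.resize(i[b[1]-40:b[1]+40,b[0]-45:b[0]+45,::-1],None,fx=4,fy=4,interpolation=cv2.INTER_CUBIC) for i,b in((im,u),(im2,v))]
cv2.imwrite("pics/c2.png",np.hstack(A))
```

```text
t 8.07 pos [ 0.5736 -0.1103  0.204 ] yhead -9.03 F [-0.1  0.5 -1.1] w 0.662 g 32.1
shift mm [323.2 -88.5   3.5] turn [0.27 0.02 0.27]
[304 178] [304 161]
```

View pics/c2.png

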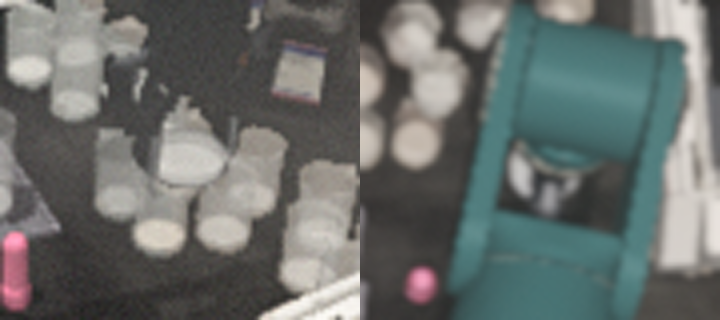

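The dish is held level between the fingers, at about (192,160) in the left crop. I'll check its offset in the hand and cross-check the tray in the side view.

```bash
sed -i 's/def fit(f,/def fit(f,cam="top",/; s/proj("top"/proj(cam/' tray.py
python3 - <<'E'
from h import *
import tray
print(plane("side",(192/4-.4+259,160/4-.4+138),.188),ctrl.sense()["tool_pos"])
tray.fit("pics/side0.png","side",(.4876,.2307),-.162)
E
```

```text
[ 0.57592505 -0.11790533  0.188     ] [ 0.57278335 -0.11013148  0.20061223]
slopes [-0.001, -0.013, 0.002, 0.004] edges [-0.1079  0.113  -0.1645  0.1596] c [0.4897 0.2279] yaw -0.1556
slopes [0.006, -0.003, -0.025, -0.011] edges [-0.1103  0.1106 -0.1622  0.162 ] c [0.4899 0.2278] yaw -0.1669
slopes [-0.006, -0.009, 0.001, -0.003] edges [-0.1113  0.1102 -0.1624  0.162 ] c [0.4894 0.2277] yaw -0.1646
```

move_arm([
  [[0.05, -0.014, 0], [0, 0, 0]],
  [[0.1, -0.028, 0], [0, 0, 0]],
  [[0.15, -0.042, 0], [0, 0, 0]],
  [[0.2, -0.056, 0], [0, 0, 0]],
  [[0.25, -0.069, 0], [0, 0, 0]],
  [[0.3, -0.083, 0], [0, 0, 0]],
  [[0.323, -0.089, 0], [0, 0, 0.3]],
  [[0.323, -0.089, 0], [0, 0, 0.3]],
  [[0.323, -0.089, 0], [0, 0, 0.3]],
])

```text
t: 9.3
tool_pos: [0.5356, 0.2222, 0.1997]
tcp_rot: [-0.0, 0.762, 0.647, -0.001]
ft_force: [-0.1, -0.1, -1.2]
grip_width: 0.66
gripper_force: 32.1
```

move_arm([
  [[0.003, 0, 0.03], [0, 0, 0]],
  [[0.003, 0, 0.07], [0, 0, 0]],
  [[0.003, 0, 0.11], [0, 0, 0]],
  [[0.003, 0, 0.14], [0, 0, 0]],
  [[0.003, 0, 0.155], [0, 0, 0]],
  [[0.003, 0, 0.162], [0, 0, 0]],
  [[0.003, 0, 0.166], [0, 0, 0]],
  [[0.003, 0, 0.168], [0, 0, 0]],
  [[0.003, 0, 0.168], [0, 0, 0]],
])

```text
t: 10.42
tool_pos: [0.5364, 0.2258, 0.033]
tcp_rot: [0.0, 0.762, 0.647, 0.0]
ft_force: [0.2, 0.3, -1.1]
grip_width: 0.66
gripper_force: 32.1
```

move_arm([
  [[0, 0, 0.001], [0, 0, 0]],
  [[0, 0, 0.001], [0, 0, 0]],
])

```text
t: 10.68
tool_pos: [0.5363, 0.2258, 0.0317]
tcp_rot: [0.0, 0.762, 0.647, 0.0]
ft_force: [0.2, -0.1, -0.2]
grip_width: 0.657
gripper_force: 32.1
```

move_arm([
  [[0, 0, 0.001], [0, 0, 0]],
  [[0, 0, 0.0015], [0, 0, 0]],
  [[0, 0, 0.0015], [0, 0, 0]],
])

```text
t: 11.05
tool_pos: [0.5362, 0.2257, 0.03]
tcp_rot: [0.0, 0.762, 0.647, -0.0]
ft_force: [-0.1, -0.4, -0.1]
grip_width: 0.664
gripper_force: 32.1
```

move_arm([
  [[0, 0, 0.0005], [0, 0, 0]],
  [[0, 0, 0.001], [0, 0, 0]],
  [[0, 0, 0.001], [0, 0, 0]],
])

```text
t: 11.42
tool_pos: [0.5364, 0.2258, 0.0298]
tcp_rot: [0.0, 0.762, 0.647, 0.0]
ft_force: [-4.0, -1.3, 9.3]
grip_width: 0.661
gripper_force: 32.9
```

move_arm([
  [[0, 0, -0.001], [0, 0, 0]],
  [[0, 0, -0.001], [0, 0, 0]],
  [[0, 0, -0.001], [0, 0, 0]],
  [[0, 0, -0.001], [0, 0, 0]],
  [[0, 0, -0.02], [0, 0, 0]],
  [[0, 0, -0.06], [0, 0, 0]],
  [[0, 0, -0.12], [0, 0, 0]],
  [[0, 0, -0.18], [0, 0, 0]],
  [[0, 0, -0.22], [0, 0, 0]],
  [[0, 0, -0.22], [0, 0, 0]],
], hand=0.072)

```text
t: 12.68
tool_pos: [0.5369, 0.226, 0.2543]
tcp_rot: [0.001, 0.762, 0.647, 0.003]
ft_force: [-0.0, 0.6, 0.8]
grip_width: 0.842
gripper_force: 0.0
```

Run:
```python
from h import *
st(); go((.4458,-.1735,.25),-9.3)
```

```text
t 12.68 pos [0.5369 0.226  0.2543] yhead -9.33 F [-0.   0.6  0.8] w 0.842 g 0.0
shift mm [-409.   -25.2    2.8] turn [ 0.33 -0.19 -0.03]
```

move_arm([
  [[-0.055, -0.003, 0], [0, 0, 0]],
  [[-0.11, -0.007, 0], [0, 0, 0]],
  [[-0.165, -0.01, 0], [0, 0, 0]],
  [[-0.22, -0.014, 0], [0, 0, 0]],
  [[-0.275, -0.017, 0], [0, 0, 0]],
  [[-0.33, -0.02, 0], [0, 0, 0]],
  [[-0.38, -0.024, 0], [0, 0, 0]],
  [[-0.409, -0.026, 0], [0, 0, 0]],
  [[-0.409, -0.026, 0.04], [0, 0, 0]],
  [[-0.409, -0.026, 0.09], [0, 0, 0]],
  [[-0.409, -0.026, 0.11], [0, 0, 0]],
  [[-0.409, -0.026, 0.11], [0, 0, 0]],
], hand=0.06)

```text
t: 14.18
tool_pos: [0.444, -0.1734, 0.1386]
tcp_rot: [-0.001, 0.762, 0.647, -0.0]
ft_force: [0.7, 0.1, 1.4]
grip_width: 0.701
gripper_force: 0.0
```

Run:
```python
from h import *
st(); go((.4455,-.1735,.04),-9.3)
im=optics.camera("side"); cv2.imwrite("pics/side3.png",im[:,:,::-1]); im2=optics.camera("top"); cv2.imwrite("pics/top3.png",im2[:,:,::-1])
A=[cv2.resize(i[y:y+100,x:x+100,::-1],None,fx=4,fy=4,interpolation=cv2.INTER_CUBIC) for i,x,y in((im,230,165),(im,190,115))]
cv2.imwrite("pics/c3.png",np.hstack(A))
p=ctrl.sense()["tool_pos"]; print(proj("side",p-[0,0,.025]), blobs(im,"blue"))
# dish on tray
for n,i,(r0,r1,c0,c1) in(("top",im2,(165,190,202,230)),("side",im,(150,185,225,260))):
    pass
```

```text
t 14.18 pos [ 0.444  -0.1734  0.1386] yhead -9.32 F [0.7 0.1 1.4] w 0.701 g 0.0
shift mm [ 0.1  1.7 98.6] turn [-0.1  -0.03 -0.02]
[279.31656892 220.62766486] [([279.0, 241.3], [275, 232, 8, 19, 102])]
```

View pics/c3.png

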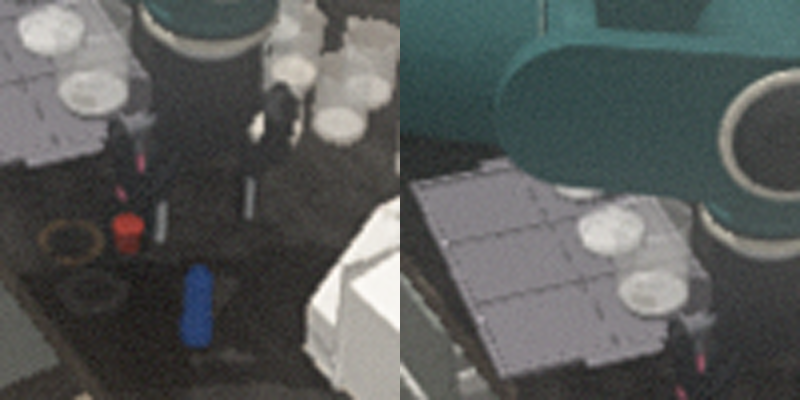

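The open fingers (tips at about (160,240) and (248,215)) stand above the blue tube at (197,305). The dish rests in the tray's middle rear field, at (610,230) in the right crop.

move_arm([
  [[0, 0.001, 0.03], [0, 0, 0]],
  [[0, 0.001, 0.06], [0, 0, 0]],
  [[0, 0.001, 0.085], [0, 0, 0]],
  [[0, 0.001, 0.098], [0, 0, 0]],
  [[0, 0.001, 0.099], [0, 0, 0]],
])

```text
t: 14.9
tool_pos: [0.4456, -0.1739, 0.0406]
tcp_rot: [0.0, 0.762, 0.647, 0.0]
ft_force: [0.2, -0.6, 0.3]
grip_width: 0.708
gripper_force: 0.0
```

move_arm([
  [[0, 0, 0], [0, 0, 0]],
  [[0, 0, 0], [0, 0, 0]],
  [[0, 0, 0], [0, 0, 0]],
  [[0, 0, 0], [0, 0, 0]],
  [[0, 0, 0], [0, 0, 0]],
  [[0, 0, 0], [0, 0, 0]],
  [[0, 0, 0], [0, 0, 0]],
], hand=0.012)

```text
t: 15.78
tool_pos: [0.4458, -0.174, 0.0412]
tcp_rot: [0.001, 0.762, 0.647, 0.0]
ft_force: [-0.7, 0.1, 6.3]
grip_width: 0.258
gripper_force: 29.4
```

move_arm([
  [[0, 0, -0.003], [0, 0, 0]],
  [[0, 0, -0.01], [0, 0, 0]],
  [[0, 0, -0.04], [0, 0, 0]],
  [[0, 0, -0.09], [0, 0, 0]],
  [[0, 0, -0.15], [0, 0, 0]],
  [[0, 0, -0.2], [0, 0, 0]],
  [[0, 0, -0.2], [0, 0, 0]],
  [[0, 0, -0.2], [0, 0, 0]],
])

```text
t: 16.77
tool_pos: [0.445, -0.1737, 0.2396]
tcp_rot: [-0.0, 0.762, 0.647, -0.0]
ft_force: [-0.1, -1.8, -0.2]
grip_width: 0.259
gripper_force: 29.5
```

Run:
```python
from h import *
st(); go((.4554,.336,.24),-9.3)
im=optics.camera("side"); cv2.imwrite("pics/side4.png",im[:,:,::-1]); im2=optics.camera("top")
b=[x for x in blobs(im,"blue") if x[0][0]>250 or x[0][1]<110]; print(b,proj("side",ctrl.sense()["tool_pos"]-[0,0,.006]), blobs(im2,"blue"))
```

```text
t 16.77 pos [ 0.445  -0.1737  0.2396] yhead -9.33 F [-0.1 -1.8 -0.2] w 0.259 g 29.5
shift mm [ 5.046e+02 -7.240e+01 -4.000e-01] turn [-0.03 -0.01 -0.03]
[] [280.76102037 188.61645924] [([189.3, 171.5], [184, 167, 11, 10, 88])]
```

Run:
```python
from h import *
im=cv2.imread("pics/side4.png"); cv2.imwrite("pics/c4.png",cv2.resize(im[150:260,210:340],None,fx=4,fy=4,interpolation=cv2.INTER_CUBIC))
print(blobs(im[:,:,::-1].copy(),"blue",2))
```

```text
[([233.6, 135.3], [229, 132, 11, 8, 64])]
```

View pics/c4.png

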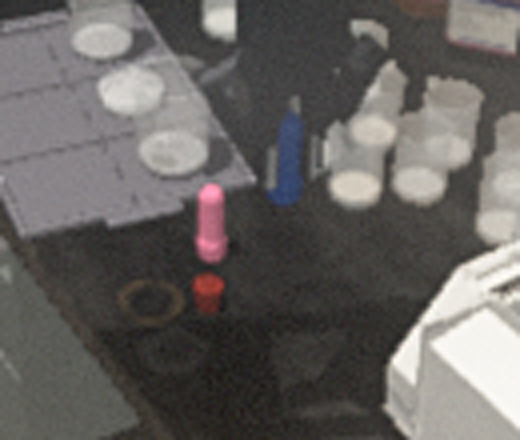

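The blue tube hangs upright in the fingers, at (287,160).

move_arm([
  [[0.055, -0.008, 0], [0, 0, 0]],
  [[0.11, -0.016, 0], [0, 0, 0]],
  [[0.165, -0.024, 0], [0, 0, 0]],
  [[0.22, -0.031, 0], [0, 0, 0]],
  [[0.275, -0.039, 0], [0, 0, 0]],
  [[0.33, -0.047, 0], [0, 0, 0]],
  [[0.385, -0.055, 0], [0, 0, 0]],
  [[0.44, -0.063, 0], [0, 0, 0]],
  [[0.485, -0.069, 0], [0, 0, 0]],
  [[0.505, -0.072, 0], [0, 0, 0]],
  [[0.505, -0.072, 0], [0, 0, 0]],
  [[0.505, -0.072, 0], [0, 0, 0]],
])

```text
t: 18.38
tool_pos: [0.4561, 0.3352, 0.2397]
tcp_rot: [0.0, 0.762, 0.647, -0.0]
ft_force: [0.2, -0.5, -1.4]
grip_width: 0.262
gripper_force: 29.5
```

move_arm([
  [[0, 0, 0.04], [0, 0, 0]],
  [[0, 0, 0.09], [0, 0, 0]],
  [[0, 0, 0.14], [0, 0, 0]],
  [[0, 0, 0.17], [0, 0, 0]],
  [[0, 0, 0.185], [0, 0, 0]],
  [[0, 0, 0.19], [0, 0, 0]],
  [[0, 0, 0.192], [0, 0, 0]],
  [[0, 0, 0.192], [0, 0, 0]],
])

```text
t: 19.38
tool_pos: [0.4565, 0.3364, 0.049]
tcp_rot: [0.0, 0.762, 0.647, 0.001]
ft_force: [-0.7, 0.5, 0.3]
grip_width: 0.256
gripper_force: 29.5
```

move_arm([
  [[0, 0, 0.001], [0, 0, 0]],
  [[0, 0, 0.002], [0, 0, 0]],
  [[0, 0, 0.0025], [0, 0, 0]],
  [[0, 0, 0.0025], [0, 0, 0]],
])

```text
t: 19.88
tool_pos: [0.456, 0.3362, 0.0455]
tcp_rot: [-0.0, 0.762, 0.647, -0.0]
ft_force: [-0.7, -0.1, -0.6]
grip_width: 0.257
gripper_force: 29.5
```

move_arm([
  [[0, 0, 0.0005], [0, 0, 0]],
  [[0, 0, 0.001], [0, 0, 0]],
  [[0, 0, 0.001], [0, 0, 0]],
])

```text
t: 20.25
tool_pos: [0.4562, 0.3363, 0.0452]
tcp_rot: [-0.0, 0.762, 0.647, 0.0]
ft_force: [-2.5, -2.0, 7.2]
grip_width: 0.259
gripper_force: 30.4
```

move_arm([
  [[0, 0, 0], [0, 0, 0]],
  [[0, 0, 0], [0, 0, 0]],
  [[0, 0, 0], [0, 0, 0]],
  [[0, 0, -0.01], [0, 0, 0]],
  [[0, 0, -0.04], [0, 0, 0]],
  [[0, 0, -0.09], [0, 0, 0]],
  [[0, 0, -0.14], [0, 0, 0]],
  [[0, 0, -0.19], [0, 0, 0]],
  [[0, 0, -0.21], [0, 0, 0]],
  [[0, 0, -0.21], [0, 0, 0]],
], hand=0.05)

```text
t: 21.5
tool_pos: [0.4563, 0.3364, 0.2559]
tcp_rot: [0.0, 0.762, 0.647, 0.001]
ft_force: [0.3, 0.4, -1.4]
grip_width: 0.587
gripper_force: 0.0
```

Run:
```python
from h import *
st(); go((.3785,-.310,.25),4)
```

```text
t 21.5 pos [0.4563 0.3364 0.2559] yhead -9.33 F [ 0.3  0.4 -1.4] w 0.587 g 0.0
shift mm [-650.4   28.     4.9] turn [  0.1   -0.08 -13.33]
```

move_arm([
  [[-0.06, 0.003, 0], [0, 0, -2]],
  [[-0.12, 0.005, 0], [0, 0, -4]],
  [[-0.18, 0.008, 0], [0, 0, -6]],
  [[-0.24, 0.01, 0], [0, 0, -8]],
  [[-0.3, 0.013, 0], [0, 0, -10]],
  [[-0.36, 0.016, 0], [0, 0, -11.3]],
  [[-0.42, 0.018, 0], [0, 0, -11.3]],
  [[-0.48, 0.021, 0], [0, 0, -11.3]],
  [[-0.54, 0.023, 0], [0, 0, -11.3]],
  [[-0.6, 0.026, 0], [0, 0, -11.3]],
  [[-0.648, 0.028, 0], [0, 0, -11.3]],
  [[-0.648, 0.028, 0], [0, 0, -11.3]],
], hand=0.078)

```text
t: 23.0
tool_pos: [0.3776, -0.3099, 0.252]
tcp_rot: [-0.002, 0.696, 0.718, -0.0]
ft_force: [-0.6, 0.7, -0.7]
grip_width: 0.914
gripper_force: 0.0
```

Run:
```python
from h import *
import tray
st(); go((.3785,-.308,.029),2)
im=optics.camera("side"); cv2.imwrite("pics/side5.png",im[:,:,::-1]); im2=optics.camera("top"); cv2.imwrite("pics/top5.png",im2[:,:,::-1])
print(blobs(im,"blue"),blobs(im2,"blue"),[b for b in blobs(im,"red") if b[0][1]>200 and b[0][0]<400])
A=[cv2.resize(i[y:y+120,x:x+120,::-1],None,fx=3.3,fy=3.3,interpolation=cv2.INTER_CUBIC) for i,x,y in((im,180,115),(im2,165,140))]
cv2.imwrite("pics/c5.png",np.hstack(A))
```

```text
t 23.0 pos [ 0.3776 -0.3099  0.252 ] yhead 1.77 F [-0.6  0.7 -0.7] w 0.914 g 0.0
shift mm [  1.3   1.7 223. ] turn [-0.17 -0.14 -0.23]
[([209.5, 157.1], [208, 151, 5, 15, 41])] [([189.3, 171.5], [184, 167, 11, 10, 88]), ([188.5, 200.5], [187, 199, 4, 4, 14])] [([261.5, 222.2], [259, 218, 7, 10, 45]), ([286.3, 272.7], [284, 272, 6, 2, 9]), ([284.4, 282.8], [277, 275, 16, 15, 97])]
```

View pics/c5.png

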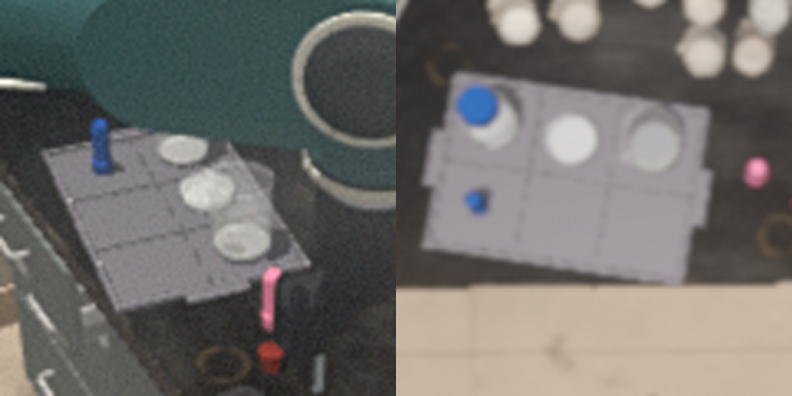

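The dish, at (571,138) in the top crop, is centred in the middle rear field. The tube stands at (476,202) in front of the bottle. Next is the bulb.

move_arm([
  [[0.001, 0.001, 0.05], [0, 0, 0]],
  [[0.001, 0.001, 0.11], [0, 0, 0]],
  [[0.001, 0.001, 0.16], [0, 0, 0]],
  [[0.001, 0.001, 0.2], [0, 0, 0]],
  [[0.001, 0.001, 0.218], [0, 0, 0]],
  [[0.001, 0.001, 0.222], [0, 0, 0]],
  [[0.001, 0.001, 0.222], [0, 0, 0]],
])

```text
t: 23.98
tool_pos: [0.3802, -0.3069, 0.0337]
tcp_rot: [0.001, 0.695, 0.719, 0.0]
ft_force: [0.4, -0.6, 0.5]
grip_width: 0.913
gripper_force: 0.0
```

move_arm([
  [[0, 0, 0], [0, 0, 0]],
  [[0, 0, 0], [0, 0, 0]],
  [[0, 0, 0], [0, 0, 0]],
  [[0, 0, 0], [0, 0, 0]],
  [[0, 0, 0], [0, 0, 0]],
  [[0, 0, 0], [0, 0, 0]],
], hand=0.045)

```text
t: 24.72
tool_pos: [0.3802, -0.3073, 0.0341]
tcp_rot: [0.001, 0.695, 0.719, 0.0]
ft_force: [-1.4, 0.4, 8.2]
grip_width: 0.604
gripper_force: 29.9
```

move_arm([
  [[0, 0, 0], [0, 0, 0]],
  [[0, 0, 0], [0, 0, 0]],
  [[0, 0, 0.002], [0, 0, 0]],
  [[0, 0, 0.004], [0, 0, 0]],
  [[0, 0, 0.004], [0, 0, 0]],
], hand=0.072)

```text
t: 25.35
tool_pos: [0.3795, -0.3066, 0.0282]
tcp_rot: [-0.0, 0.695, 0.719, -0.0]
ft_force: [-0.3, 0.5, 0.9]
grip_width: 0.84
gripper_force: 0.0
```

move_arm([
  [[0, 0, 0], [0, 0, 0]],
  [[0, 0, 0], [0, 0, 0]],
  [[0, 0, 0], [0, 0, 0]],
  [[0, 0, 0], [0, 0, 0]],
  [[0, 0, 0], [0, 0, 0]],
  [[0, 0, 0], [0, 0, 0]],
], hand=0.045)

```text
t: 26.1
tool_pos: [0.3798, -0.3068, 0.029]
tcp_rot: [0.0, 0.695, 0.719, 0.0]
ft_force: [-0.4, 1.1, 5.5]
grip_width: 0.608
gripper_force: 30.9
```

move_arm([
  [[0, 0, -0.003], [0, 0, 0]],
  [[0, 0, -0.01], [0, 0, 0]],
  [[0, 0, -0.04], [0, 0, 0]],
  [[0, 0, -0.09], [0, 0, 0]],
  [[0, 0, -0.14], [0, 0, 0]],
  [[0, 0, -0.18], [0, 0, 0]],
  [[0, 0, -0.18], [0, 0, 0]],
  [[0, 0, -0.18], [0, 0, 0]],
])

```text
t: 27.1
tool_pos: [0.3795, -0.3065, 0.208]
tcp_rot: [-0.0, 0.695, 0.719, -0.0]
ft_force: [0.0, -0.2, -1.8]
grip_width: 0.606
gripper_force: 31.6
```

Run:
```python
from h import *
st()
c=np.array([.4885,.2292]); a=-.163; R=np.array([[np.cos(a),-np.sin(a)],[np.sin(a),np.cos(a)]])
t=c+R@np.array([-.05,-.1095]); print(t); go((*t,.21),-9.3)
im=optics.camera("side"); cv2.imwrite("pics/side6.png",im[:,:,::-1])
p=ctrl.sense()["tool_pos"]; u=proj("side",p-[0,0,.004]); print(u)
x,y=(u-[45,40]).astype(int)
cv2.imwrite("pics/c6.png",cv2.resize(im[y:y+80,x:x+90,::-1],None,fx=4,fy=4,interpolation=cv2.INTER_CUBIC)); print(x,y)
```

```text
t 27.1 pos [ 0.3795 -0.3065  0.208 ] yhead 1.98 F [ 0.  -0.2 -1.8] w 0.606 g 31.6
[0.42139319 0.12926539]
shift mm [434.1  56.9  -1.9] turn [-0.02 -0.02 11.28]
[287.24340993 233.81279427]
242 193
```

View pics/c6.png

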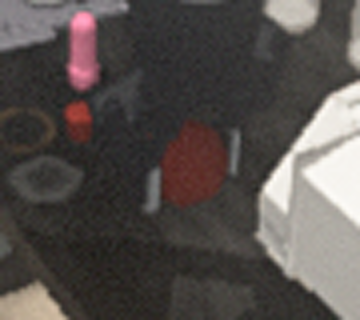

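move_arm([
  [[0.05, 0.006, 0], [0, 0, 2]],
  [[0.1, 0.013, 0], [0, 0, 4]],
  [[0.15, 0.02, 0], [0, 0, 6]],
  [[0.2, 0.026, 0], [0, 0, 8]],
  [[0.25, 0.033, 0], [0, 0, 10]],
  [[0.3, 0.039, 0], [0, 0, 11.3]],
  [[0.35, 0.045, 0], [0, 0, 11.3]],
  [[0.4, 0.052, 0], [0, 0, 11.3]],
  [[0.425, 0.055, 0], [0, 0, 11.3]],
  [[0.435, 0.056, 0], [0, 0, 11.3]],
  [[0.435, 0.056, 0], [0, 0, 11.3]],
])

```text
t: 28.52
tool_pos: [0.4204, 0.1298, 0.2078]
tcp_rot: [-0.0, 0.762, 0.648, -0.001]
ft_force: [0.3, -0.8, -0.6]
grip_width: 0.607
gripper_force: 31.6
```

Run:
```python
from h import *
st()
im=cv2.imread("pics/top5.png"); c=np.array([.4876,.2307]); a=-.162; R=np.array([[np.cos(a),-np.sin(a)],[np.sin(a),np.cos(a)]])
r0,r1,c0,c1=168,196,204,232
v=im[r0:r1,c0:c1].min(2); mm=(v>185).astype(np.uint8); k=max(cv2.findContours(mm,0,1)[0],key=cv2.contourArea)
e=cv2.fitEllipse(k); uv=np.array(e[0])+[c0,r0]; print(uv,e[1])
for z in(.012,.02): print("dish tray xy",(R.T@(plane("top",uv,z)[:2]-c)).round(4))
t=[b for b in blobs(im[:,:,::-1].copy(),"blue") if b[0][1]>190][0][0]
for z in(.038,.06): print("tube tray xy",(R.T@(plane("top",t,z)[:2]-c)).round(4))
```

```text
t 28.52 pos [0.4204 0.1298 0.2078] yhead -9.29 F [ 0.3 -0.8 -0.6] w 0.607 g 31.6
[217.54130936 181.72329521] (13.296846389770508, 13.61146068572998)
dish tray xy [0.0474 0.003 ]
dish tray xy [0.0462 0.0021]
tube tray xy [-0.0488  0.1018]
tube tray xy [-0.051   0.0978]
```

move_arm([
  [[0, 0, 0.04], [0, 0, 0]],
  [[0, 0, 0.09], [0, 0, 0]],
  [[0, 0, 0.13], [0, 0, 0]],
  [[0, 0, 0.155], [0, 0, 0]],
  [[0, 0, 0.167], [0, 0, 0]],
  [[0, 0, 0.172], [0, 0, 0]],
  [[0, 0, 0.172], [0, 0, 0]],
  [[0, 0, 0.172], [0, 0, 0]],
])

```text
t: 29.52
tool_pos: [0.4211, 0.13, 0.0374]
tcp_rot: [0.0, 0.762, 0.647, 0.001]
ft_force: [0.7, 0.3, -0.3]
grip_width: 0.608
gripper_force: 31.6
```

move_arm([
  [[0, 0, 0.001], [0, 0, 0]],
  [[0, 0, 0.0015], [0, 0, 0]],
  [[0, 0, 0.0015], [0, 0, 0]],
])

```text
t: 29.9
tool_pos: [0.4206, 0.13, 0.0351]
tcp_rot: [0.0, 0.762, 0.647, 0.0]
ft_force: [0.2, 0.4, -0.4]
grip_width: 0.608
gripper_force: 31.6
```

move_arm([
  [[0, 0, 0.001], [0, 0, 0]],
  [[0, 0, 0.0015], [0, 0, 0]],
  [[0, 0, 0.0015], [0, 0, 0]],
])

```text
t: 30.28
tool_pos: [0.4206, 0.1299, 0.0335]
tcp_rot: [-0.0, 0.762, 0.647, -0.0]
ft_force: [0.3, -0.7, -1.0]
grip_width: 0.61
gripper_force: 31.6
```

move_arm([
  [[0, 0, 0.0005], [0, 0, 0]],
  [[0, 0, 0.001], [0, 0, 0]],
  [[0, 0, 0.001], [0, 0, 0]],
])

```text
t: 30.65
tool_pos: [0.4207, 0.13, 0.033]
tcp_rot: [0.0, 0.762, 0.647, 0.0]
ft_force: [-4.0, -0.0, 6.5]
grip_width: 0.612
gripper_force: 31.9
```

move_arm([
  [[0, 0, 0], [0, 0, 0]],
  [[0, 0, 0], [0, 0, 0]],
  [[0, 0, 0], [0, 0, 0]],
  [[0, 0, 0], [0, 0, 0]],
  [[0, 0, -0.02], [0, 0, 0]],
  [[0, 0, -0.06], [0, 0, 0]],
  [[0, 0, -0.12], [0, 0, 0]],
  [[0, 0, -0.17], [0, 0, 0]],
  [[0, 0, -0.2], [0, 0, 0]],
  [[0, 0, -0.2], [0, 0, 0]],
], hand=0.068)

```text
t: 31.9
tool_pos: [0.4213, 0.1301, 0.2349]
tcp_rot: [0.001, 0.762, 0.647, 0.002]
ft_force: [-0.6, -0.1, -0.4]
grip_width: 0.798
gripper_force: 0.0
```

Run:
```python
from h import *
st(); go((.4535,-.058,.12),-9.3)
im=optics.camera("side"); im2=optics.camera("top"); cv2.imwrite("pics/side7.png",im[:,:,::-1]); cv2.imwrite("pics/top7.png",im2[:,:,::-1])
print([b for b in blobs(im,"red") if 100<b[0][1]<250 and b[0][0]<400],[b for b in blobs(im2,"red") if b[0][1]>130])
```

```text
t 31.9 pos [0.4213 0.1301 0.2349] yhead -9.33 F [-0.6 -0.1 -0.4] w 0.798 g 0.0
shift mm [-180.6   61.9  114.9] turn [ 0.2  -0.08 -0.03]
[([265.9, 115.9], [263, 115, 7, 3, 16]), ([261.5, 222.0], [258, 219, 8, 9, 45])] [([288.0, 200.9], [285, 198, 7, 7, 36]), ([245.8, 210.2], [245, 209, 3, 3, 6])]
```

move_arm([
  [[-0.045, 0.015, 0], [0, 0, 7]],
  [[-0.09, 0.03, 0], [0, 0, 14]],
  [[-0.135, 0.046, 0], [0, 0, 21]],
  [[-0.17, 0.058, 0], [0, 0, 25.7]],
  [[-0.181, 0.062, 0.03], [0, 0, 25.7]],
  [[-0.181, 0.062, 0.08], [0, 0, 25.7]],
  [[-0.181, 0.062, 0.13], [0, 0, 25.7]],
  [[-0.181, 0.062, 0.14], [0, 0, 25.7]],
  [[-0.181, 0.062, 0.14], [0, 0, 25.7]],
  [[-0.181, 0.062, 0.14], [0, 0, 25.7]],
], hand=0.05)

```text
t: 33.25
tool_pos: [0.4533, -0.0588, 0.0944]
tcp_rot: [0.001, 0.887, 0.462, 0.001]
ft_force: [0.5, 0.4, 0.8]
grip_width: 0.583
gripper_force: 0.0
```

Run:
```python
from h import *
st(); go((.453,-.0588,.0285),-35)
print("pink",plane("top",(273.8,191.6),.05),"stop",plane("top",(288.05,200.95),.02))
im=optics.camera("side"); cv2.imwrite("pics/side8.png",im[:,:,::-1])
A=[cv2.resize(i[y:y+110,x:x+110],None,fx=3.6,fy=3.6,interpolation=cv2.INTER_CUBIC) for i,x,y in((im[:,:,::-1],205,160),(cv2.imread("pics/top7.png"),165,140))]
cv2.imwrite("pics/c8.png",np.hstack(A)); print(proj("side",[.453,-.0588,.012]))
```

```text
t 33.25 pos [ 0.4533 -0.0588  0.0944] yhead -35.02 F [0.5 0.4 0.8] w 0.583 g 0.0
shift mm [-0.3 -0.4 65.9] turn [ 0.12 -0.06 -0.02]
pink [ 4.85857928e-01 -4.71161712e-04  5.00000000e-02] stop [ 0.4517622  -0.05800608  0.02      ]
[261.19183451 223.28936594]
```

View pics/c8.png

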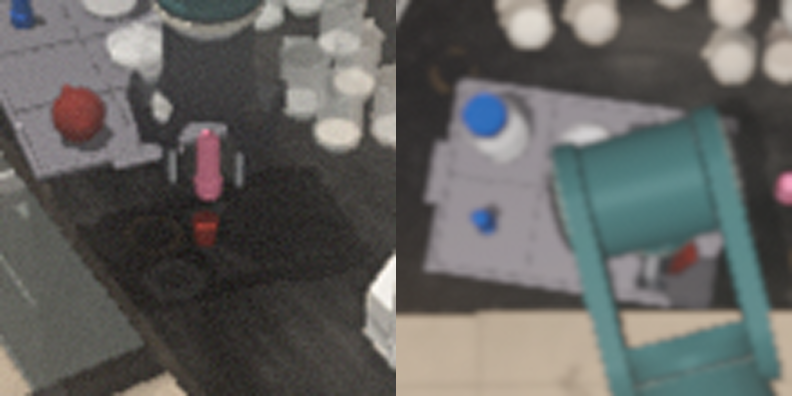

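In the left crop the open fingers are centred over the stopper at (205,228), with the pink tube visible behind between them. The bulb lies on the tray at (78,113).

move_arm([
  [[0, 0, 0.025], [0, 0, 0]],
  [[0, 0, 0.045], [0, 0, 0]],
  [[0, 0, 0.058], [0, 0, 0]],
  [[0, 0, 0.063], [0, 0, 0]],
  [[0, 0, 0.065], [0, 0, 0]],
  [[0, 0, 0.065], [0, 0, 0]],
])

```text
t: 34.05
tool_pos: [0.4528, -0.0588, 0.028]
tcp_rot: [0.0, 0.887, 0.462, 0.0]
ft_force: [0.4, -1.3, 0.5]
grip_width: 0.586
gripper_force: 0.0
```

move_arm([
  [[0, 0, 0], [0, 0, 0]],
  [[0, 0, 0], [0, 0, 0]],
  [[0, 0, 0], [0, 0, 0]],
  [[0, 0, 0], [0, 0, 0]],
  [[0, 0, 0], [0, 0, 0]],
  [[0, 0, 0], [0, 0, 0]],
], hand=0.012, squeeze=22)

```text
t: 34.8
tool_pos: [0.4527, -0.0587, 0.028]
tcp_rot: [0.0, 0.887, 0.462, 0.0]
ft_force: [-1.6, 0.3, 5.8]
grip_width: 0.264
gripper_force: 21.5
```

move_arm([
  [[0, 0, -0.003], [0, 0, 0]],
  [[0, 0, -0.01], [0, 0, 0]],
  [[0, 0, -0.04], [0, 0, 0]],
  [[0, 0, -0.09], [0, 0, 0]],
  [[0, 0, -0.14], [0, 0, 0]],
  [[0, 0, -0.18], [0, 0, 0]],
  [[0, 0, -0.18], [0, 0, 0]],
  [[0, 0, -0.18], [0, 0, 0]],
])

```text
t: 35.8
tool_pos: [0.4522, -0.0587, 0.207]
tcp_rot: [-0.0, 0.887, 0.462, -0.0]
ft_force: [-0.6, -0.2, -0.5]
grip_width: 0.261
gripper_force: 21.6
```

Run:
```python
from h import *
st(); go((.5358,.2257,.208),-9.3)
im=optics.camera("side"); cv2.imwrite("pics/side9.png",im[:,:,::-1]); p=ctrl.sense()["tool_pos"]
H=cv2.cvtColor(im,cv2.COLOR_RGB2HSV); u=proj("side",p-[0,0,.018]); print(u)
m=(((H[...,0]<10)|(H[...,0]>168))&(H[...,1]>100)&(H[...,2]>40)).astype(np.uint8)
n,l,s,c=cv2.connectedComponentsWithStats(m); print([(c[i].round(1),s[i]) for i in range(1,n) if s[i][4]>5 and abs(c[i]-u).max()<25])
```

```text
t 35.8 pos [ 0.4522 -0.0587  0.207 ] yhead -35.03 F [-0.6 -0.2 -0.5] w 0.261 g 21.6
shift mm [280.8 -94.8  -1. ] turn [-3.000e-02  1.000e-02 -2.573e+01]
[261.41290533 179.56899573]
[]
```

move_arm([
  [[0.047, -0.016, 0], [0, 0, -5]],
  [[0.094, -0.032, 0], [0, 0, -10]],
  [[0.141, -0.048, 0], [0, 0, -16]],
  [[0.188, -0.063, 0], [0, 0, -21]],
  [[0.235, -0.079, 0], [0, 0, -25.7]],
  [[0.27, -0.091, 0], [0, 0, -25.7]],
  [[0.281, -0.095, 0], [0, 0, -25.7]],
  [[0.281, -0.095, 0], [0, 0, -25.7]],
  [[0.281, -0.095, 0], [0, 0, -25.7]],
])

```text
t: 36.98
tool_pos: [0.5358, 0.2249, 0.2072]
tcp_rot: [-0.0, 0.763, 0.647, -0.0]
ft_force: [-0.1, -0.6, -0.1]
grip_width: 0.258
gripper_force: 21.6
```

move_arm([
  [[0, 0, 0.04], [0, 0, 0]],
  [[0, 0, 0.08], [0, 0, 0]],
  [[0, 0, 0.12], [0, 0, 0]],
  [[0, 0, 0.143], [0, 0, 0]],
  [[0, 0, 0.153], [0, 0, 0]],
  [[0, 0, 0.158], [0, 0, 0]],
  [[0, 0, 0.158], [0, 0, 0]],
  [[0, 0, 0.158], [0, 0, 0]],
])

```text
t: 37.98
tool_pos: [0.5364, 0.226, 0.0505]
tcp_rot: [0.0, 0.762, 0.647, 0.001]
ft_force: [-0.6, -0.3, -0.9]
grip_width: 0.261
gripper_force: 21.6
```

Run:
```python
from h import *
st()
im=optics.camera("side"); cv2.imwrite("pics/side10.png",im[:,:,::-1]); u=proj("side",ctrl.sense()["tool_pos"]-[0,0,.018]); print(u); x,y=(u-[40,40]).astype(int)
cv2.imwrite("pics/c10.png",cv2.resize(im[y:y+80,x:x+80,::-1],None,fx=5,fy=5,interpolation=cv2.INTER_CUBIC))
```

```text
t 37.98 pos [0.5364 0.226  0.0505] yhead -9.33 F [-0.6 -0.3 -0.9] w 0.261 g 21.6
[241.72948344 168.17011048]
```

View pics/c10.png

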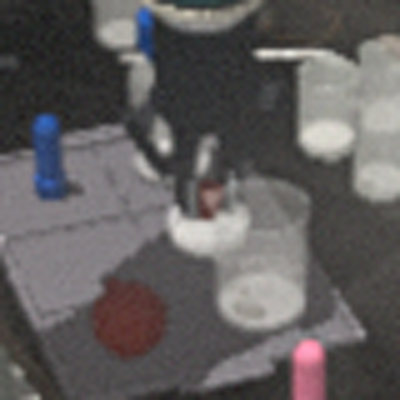

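The stopper, at (208,198), is held centrally above the dish at (208,228).

move_arm([
  [[0, 0, 0.002], [0, 0, 0]],
  [[0, 0, 0.004], [0, 0, 0]],
  [[0, 0, 0.0045], [0, 0, 0]],
  [[0, 0, 0.0045], [0, 0, 0]],
])

```text
t: 38.52
tool_pos: [0.536, 0.2259, 0.045]
tcp_rot: [-0.0, 0.762, 0.647, -0.0]
ft_force: [-0.6, 0.3, -0.6]
grip_width: 0.262
gripper_force: 21.6
```

move_arm([
  [[0, 0, 0.0005], [0, 0, 0]],
  [[0, 0, 0.001], [0, 0, 0]],
  [[0, 0, 0.001], [0, 0, 0]],
])

```text
t: 38.9
tool_pos: [0.536, 0.2259, 0.0441]
tcp_rot: [0.0, 0.762, 0.647, 0.0]
ft_force: [0.5, 0.0, 0.3]
grip_width: 0.269
gripper_force: 21.7
```

move_arm([
  [[0, 0, 0.0005], [0, 0, 0]],
  [[0, 0, 0.0005], [0, 0, 0]],
])

```text
t: 39.15
tool_pos: [0.5361, 0.226, 0.044]
tcp_rot: [0.0, 0.762, 0.647, 0.0]
ft_force: [-2.6, -0.2, 5.1]
grip_width: 0.259
gripper_force: 22.0
```

Contact. I'll release and retreat.

move_arm([
  [[0, 0, 0], [0, 0, 0]],
  [[0, 0, 0], [0, 0, 0]],
  [[0, 0, 0], [0, 0, 0]],
  [[0, 0, -0.005], [0, 0, 0]],
  [[0, 0, -0.03], [0, 0, 0]],
  [[0, 0, -0.08], [0, 0, 0]],
  [[0, 0, -0.14], [0, 0, 0]],
  [[0, 0, -0.2], [0, 0, 0]],
  [[0, 0, -0.22], [0, 0, 0]],
  [[0, 0, -0.22], [0, 0, 0]],
], hand=0.048)

```text
t: 40.4
tool_pos: [0.5362, 0.226, 0.2648]
tcp_rot: [0.0, 0.762, 0.647, 0.001]
ft_force: [0.2, -0.1, -0.4]
grip_width: 0.557
gripper_force: 0.0
```

move_arm([
  [[-0.055, 0, 0], [0, 0, 0]],
  [[-0.11, 0, 0], [0, 0, 0]],
  [[-0.165, 0, 0], [0, 0, 0]],
  [[-0.22, 0, 0], [0, 0, 0]],
  [[-0.27, 0, 0], [0, 0, 0]],
  [[-0.32, 0, 0], [0, 0, 0]],
  [[-0.36, 0, 0], [0, 0, 0]],
  [[-0.4, 0, 0], [0, 0, 0]],
  [[-0.4, 0, 0], [0, 0, 0]],
  [[-0.4, 0, 0], [0, 0, 0]],
])

```text
t: 41.65
tool_pos: [0.4709, -0.1685, 0.262]
tcp_rot: [-0.001, 0.762, 0.647, -0.0]
ft_force: [-0.8, 1.1, -0.5]
grip_width: 0.563
gripper_force: 0.0
```

Run:
```python
from h import *
st()
im=optics.camera("side"); im2=optics.camera("top"); cv2.imwrite("pics/side11.png",im[:,:,::-1]); cv2.imwrite("pics/top11.png",im2[:,:,::-1])
A=[cv2.resize(i[y:y+110,x:x+110,::-1],None,fx=3.6,fy=3.6,interpolation=cv2.INTER_CUBIC) for i,x,y in((im,185,115),(im2,165,140))]
cv2.imwrite("pics/c11.png",np.hstack(A))
c=np.array([.4876,.2307]); a=-.162; R=np.array([[np.cos(a),-np.sin(a)],[np.sin(a),np.cos(a)]])
for n,q,zz in(("red",None,(.03,.035)),("blue",None,(.038,.055))):
    for b in blobs(im2,n):
        if 165<b[0][0]<265 and b[0][1]>160: print(n,b,[(R.T@(plane("top",b[0],z)[:2]-c)).round(4).tolist() for z in zz])
```

```text
t 41.65 pos [ 0.4709 -0.1685  0.262 ] yhead -9.35 F [-0.8  1.1 -0.5] w 0.563 g 0.0
red ([241.1, 209.3], [234, 205, 13, 10, 80]) [[-0.0513, -0.1103], [-0.0519, -0.1106]]
blue ([189.3, 171.5], [184, 167, 11, 10, 88]) [[0.0675, 0.119], [0.0646, 0.1157]]
blue ([188.5, 200.5], [187, 199, 4, 4, 14]) [[-0.0488, 0.1018], [-0.0505, 0.0987]]
```

View pics/c11.png

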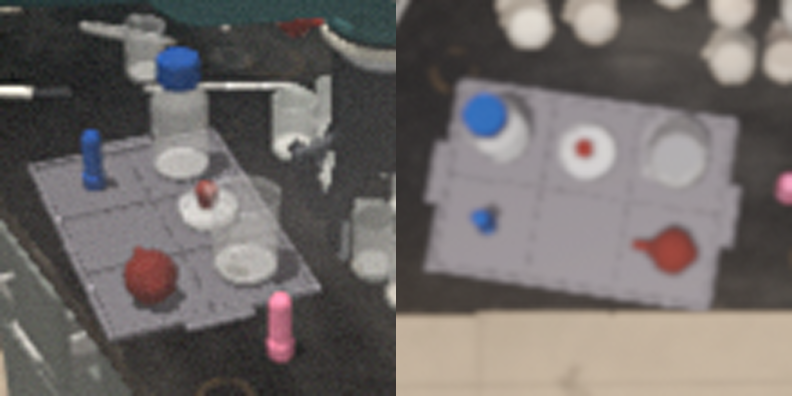

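The final view shows the stopper at (585,149) on the dish at (586,152). The tube stands at (484,220), and the bulb is centred near (666,250) in its field. The bottle and beaker have not moved.

```bash
python3 -c "
from plant import ctrl
print(ctrl.job_done())"
```

```text
the job is handed in; nothing more can be done
None
```

The job is handed in: the dish, tube, bulb and stopper are on the tray in the order asked, each about 2–5 mm or less off its centre in the last pictures. Nothing dropped, and the bottle, beaker and bystanders in view looked unmoved.

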